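# Snap the big cartridge fuse into its base

### The arm

A 7-joint arm with a two-finger parallel gripper is mounted at the origin on a cart in front of the work surface, level with it; the furniture and walls round the work are solid. World frame = base frame: x ahead of the robot, y to its left, z up, the work surface at z = 0. Lengths are in mm, angles in rad, forces in N, time in s.
With the tool pointing down it reaches from about 400 to 875 mm from the base axis. Payload 6.5 kg.
Tool frame: the origin (TCP) lies between the finger pads; the fingertips stand 11 mm ahead of it and the grasp point (between the pads) lies 8 mm behind it (ctrl.tcp_to_tips is the distance from the TCP to the fingertips, in mm); y points along the fingers, x is the direction in which the jaws open and shut, and the axes are right-handed (so a half turn about y gives the same grasp; the last joint's range is limited). The gripper opens to 85 mm and grips with 20 to 120 N. Pads are 22 mm wide; open, the fingers measure 114 mm over their backs; the gripper's body (76 mm by 85 mm) begins 54 mm behind the grasp point. The pads swing forward as they close: fully open they stand 13 mm farther back than shut.
Start: joints at [1.214, 0.536, -0.004, 1.538, 0.003, 1.067, -0.071], TCP at [186.363, -622.703, 242.29] pointing down, gripper open.
Joint ranges: [-2.7, 2.7], [-0.37, 2.16], [-1.27, 1.26], [0.24, 2.4], [-1.31, 4.45], [0.19, 1.91], [-2.76, 2.76]. Speed limits (rad/s): [2.39, 2.39, 3.14, 3.14, 3.14, 3.14, 3.14].

### API

Orientations are given as a rotation vector (axis times angle).
In Python, from rig import ctrl, vision, job_done gives the robot as it stands. Calls block until the motion is done:
- ctrl.goto(position, orientation): joint-space move of the TCP to a pose.
- ctrl.move_l(position, orientation=None, rate=150, f_stop=None): straight line of the TCP; orientation=None keeps the orientation; rate is the mean speed in mm/s. With f_stop (N) it stops when the force on the tool has changed by that much, and returns True; else False.
- ctrl.goto_joints(angles): joint-space move.
- ctrl.grip(opening): finger opening in mm; the grip force is fixed at half the most; returns when the fingers have stopped.
- ctrl.pause(seconds).
- ctrl.inverse_kinematics(position, orientation): joint angles nearest the present ones, or None.
- ctrl.observe(): the state.
- vision.snapshot(name): name is "side" or "top" or "wrist"; returns a dict with "pixels" (400x640x3 uint8, red, green, blue), "z_map" (400x640 float32, mm along the optical axis (not along the pixel's ray), 0 where there is no reading), "vfov" (degrees; the focal length in pixels is half the picture's height over the tangent of half this angle, whatever the lens; pixels are square), "cx", "cy" (the principal point, pixels), "position" and "attitude" of the camera in the world. Camera axes: x right, y down, z forward; pixel columns grow to the right and rows downward; lengths in mm; the calibration is good to about 2 mm. A picture is of the moment at which its call begins.
A pose or a line that the arm cannot do raises ctrl.PlanningError and nothing moves.
- job_done(): hands the job in, once; it reports no verdict.
The state is a dict: "t": time; "joint_pos": joint angles; "joint_vel": joint speeds; "joint_efforts": joint torques, N m; "position": TCP position; "tcp_rot": TCP orientation; "contact_force": force on the tool from outside, world axes, zero at the start; "torque": the same for the moment, N m; "finger_gap": finger opening in mm.
Only numpy, scipy, OpenCV 4.12 (cv2) and the standard library are available. Lean on these libraries where they do the work, as an engineer would, in place of code of your own. Each camera call takes 0.05 s, during which the arm holds its last target. There are 200 camera calls.

### The job

Fit the big cartridge fuse, the one of the three that is both long and thick, into the fuse base on the bench: set one of its ends down against the sprung contact plate and push the plate back, then press the other end down between the two clip jaws until it snaps in. The fuse must lie level and straight in the base, held at both ends, and be let go; the two smaller fuses do not belong in it.

Things in the scene. Friction and masses are not known exactly. Their poses are not given: they have to be found in the camera images.
- fuse: The big cartridge fuse: white ceramic tube, 29 mm thick, a 24 mm long steel cap, diameter 30 mm, on each end, 110 mm long over all, 0.08 to 0.17 kg, lying on the bench. Ends alike. Origin at its centre, on its axis; x along it. Near it lie a thin (19 x 96 mm) and a short one (30 x 66 mm). A bench vice 210 mm tall stands to the left (x 0.22 to 0.48, y above -0.11): come in over it or round it.
- fuse_base: Fuse base: black plate 200 x 74 x 10 mm fixed to the bench. Origin at the centre of its underside; x from spring end to clip end, z up. Clip end: two sprung brass jaws at x = 32 to 50 mm, mouth 44 mm wide at the top (z = 58), neck 27 mm (z = 46); a cap pressed in with about 4 to 10 N snaps under the neck. Between x = -33 and 32 mm it is clear for fingers down to the plate.
- seat (a point): Centre of the seated fuse: 39 mm above the base's origin, axes as the base. Seated, the fuse lies level along x, ends at x = -55 and 55 mm, top 54 mm over the bench. Behind the jaws stands an end stop, face at x = 55 mm up to z = 46, sloping outward above to x = 66 at z = 61. With one end down and the other cap only resting in the jaws' mouth, the fuse tilts about 0.15 rad.
- spring_contact (a joint): How far (m) the sprung brass plate at the base's -x end is pushed back towards -x: 0 free (face at base x = -51 mm), 0.004 with the fuse seated, at most 0.014; force 0.8 N at first, 1.4 N seated. The plate is 26 mm wide; from z = 39 to 61 mm it leans back by 12 mm. Fixed cheeks beside it, x = -53 to -33 mm, stand 33 mm apart, flaring to 51 mm at the top (z = 57 mm).

How it is judged:
By the outcome, as a careful person would: the job done as asked, in the order asked, and still so for the second after the job is handed in, with the robot touching nothing.
It also fails if it takes over 45 s, if anything falls off the work surface, if the arm or the gripper's body presses on something with over 40 N, if the wrist force passes 120 N, or if a joint passes its speed limit or range.

## Working session

There is one attempt and no reset: what is moved stays moved. The work goes in short steps, each a Python script; the robot and the scene stay as the last script left them, time stands still between calls to the robot, and variables do not carry over. Pictures are saved under pics/ and viewed, about 8 in all and at most 12, crops included, and the job is handed in when it is done.

```bash
ls; mkdir -p pics; cat > h.py <<'E'
import numpy as np, cv2
from scipy.spatial.transform import Rotation as R
from rig import ctrl, vision, job_done
def att(s):
    a=np.array(s["attitude"],float)
    return a if a.shape==(3,3) else (R.from_rotvec(a).as_matrix() if a.size==3 else R.from_quat(a).as_matrix())
def cloud(s):
    z=s["z_map"]; h,w=z.shape; f=h/2/np.tan(np.radians(s["vfov"])/2)
    v,u=np.mgrid[:h,:w]
    P=np.dstack([(u-s["cx"])/f*z,(v-s["cy"])/f*z,z])
    W=P@att(s).T+np.array(s["position"]); W[z==0]=np.nan
    return W
def save(s,n): cv2.imwrite(f"pics/{n}.png",s["pixels"][:,:,::-1]); np.savez(f"pics/{n}.npz",W=cloud(s),px=s["pixels"])
E
python3 - <<'E'
from h import *
for n in ["top","side","wrist"]:
    s=vision.snapshot(n); print(n,s["attitude"],s["position"],s["vfov"],s["cx"],s["cy"]); save(s,n)
print(ctrl.observe())
a=[cv2.imread(f"pics/{n}.png") for n in("top","side")]
E
```

```text
pics
top [-2.16387832  2.12180871 -0.154321  ] [ 343.49149511 -306.57229595  890.70572817] 49.29285320370659 323.3723844653608 203.79650178933372
side [-0.71048053  2.45055037 -1.36817393] [128.3503749  308.80270665 506.38778261] 52.593410249882055 322.05704316330184 206.37269278513173
wrist [ 2.33953244 -1.74163848 -0.23726438] [ 251.88385665 -604.341748    373.86953459] 60.19916686082559 317.9288187807534 202.99522626609556
{'t': 0.15, 'joint_pos': array([ 1.21381762,  0.53702842, -0.00447136,  1.53863546,  0.00257482,
        1.06729595, -0.07118398]), 'joint_vel': array([-0.00108148, -0.00179326,  0.00146187, -0.00256436,  0.00274855,
        0.00020764,  0.00140663]), 'joint_efforts': array([ 1.55577880e-03, -5.83784795e+01,  1.04972899e+00, -2.59353644e+01,
        1.24381550e-02,  6.43202933e-03,  7.05648915e-06]), 'position': array([ 186.23772837, -622.25613839,  241.59468139]), 'tcp_rot': array([-1.33209365,  0.99312216, -0.99124672]), 'contact_force': array([ 0.34232646,  0.45412484, -0.07772693]), 'torque': array([ 0.01423411, -0.0130263 ,  0.02767129]), 'finger_gap': 85.21344380157606}
```

View pics/top.png

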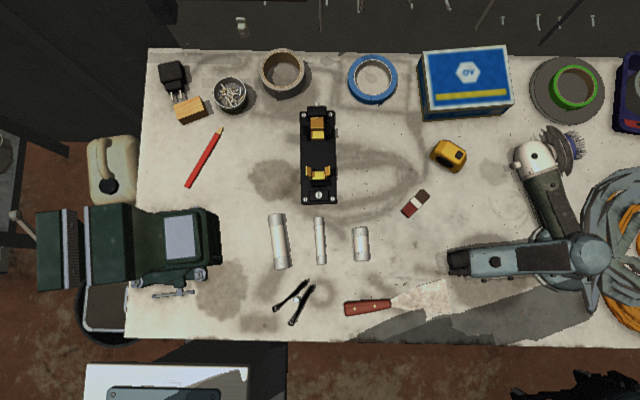

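View pics/side.png

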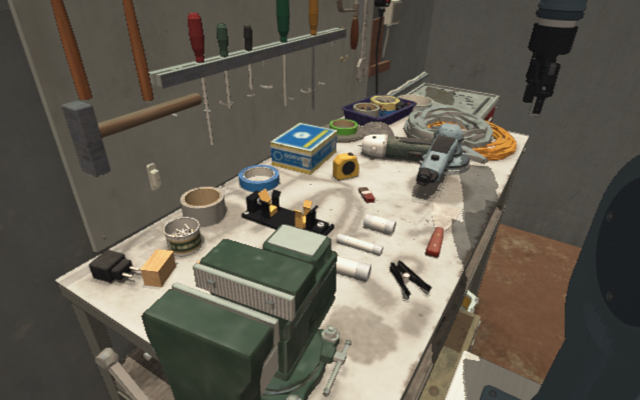

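The top view shows the big fuse at px (278,241), the thin one at (320,240), the short one at (361,243), and the base at (318,155). The vice is at left, and the base's ends are not yet clear. The side view agrees. Next I'll enlarge the base and measure.

```bash
python3 - <<'E'
from h import *
a=cv2.imread("pics/top.png")[95:280,255:385]; b=cv2.imread("pics/side.png")[180:290,230:380]
a=cv2.resize(a,None,fx=3,fy=3,interpolation=cv2.INTER_CUBIC)
b=cv2.resize(b,None,fx=2.7,fy=2.7,interpolation=cv2.INTER_CUBIC)
o=np.zeros((max(a.shape[0],b.shape[0]),a.shape[1]+b.shape[1],3),np.uint8);o[:a.shape[0],:a.shape[1]]=a;o[:b.shape[0],a.shape[1]:]=b
cv2.imwrite("pics/c1.png",o);print(o.shape)
d=np.load("pics/top.npz");W=d["W"]
print("bench",np.nanmedian(W[215:225,230:250],axis=(0,1)))
def comp(r,c,lo,hi=80):
    m=np.zeros(W.shape[:2],np.uint8);m[r[0]:r[1],c[0]:c[1]]=1
    m=(m>0)&(W[...,2]>lo)&(W[...,2]<hi); P=W[m]
    (cx,cy),(w,h),ang=cv2.minAreaRect(P[:,:2].astype(np.float32))
    print(len(P),"c",cx,cy,"size",w,h,"ang",ang,"zmax",np.percentile(P[:,2],[50,95,100])); 
    return P
for n,c in(("big",(262,296)),("thin",(308,334)),("short",(348,378))):
    print(n); comp((200,280),c,8)
print("base");P=comp((95,212),(292,346),4,80)
P=P[P[:,2]>30]
for x in range(int(P[:,0].min()),int(P[:,0].max())+1,4):
    q=P[(P[:,0]>=x)&(P[:,0]<x+4)]
    if len(q):print(x,len(q),"y",q[:,1].min().round(),q[:,1].max().round(),"z",q[:,2].max().round())
E
```

```text
(555, 795, 3)
bench [ 440.01513882 -129.79523278   -1.14992994]
big
803 c 396.9217834472656 -213.00572204589844 size 110.11552429199219 29.3026123046875 ang 9.898377418518066 zmax [25.88089546 29.88518683 31.82929054]
thin
483 c 417.31390380859375 -296.78619384765625 size 129.7632293701172 51.161865234375 ang 0.8675750494003296 zmax [15.50804986 19.16784025 22.57820645]
short
485 c 394.2295837402344 -378.01568603515625 size 65.67555236816406 29.298870086669922 ang 4.873170852661133 zmax [26.15452224 30.06037887 32.10598211]
base
3412 c 592.5354614257812 -285.2974853515625 size 237.83985900878906 86.41475677490234 ang 5.798116683959961 zmax [10.26038947 54.66887512 62.92928717]
505 30 y -305.0 -277.0 z 60.0
509 30 y -304.0 -277.0 z 60.0
513 15 y -304.0 -277.0 z 55.0
517 15 y -304.0 -277.0 z 52.0
521 3 y -274.0 -271.0 z 52.0
525 24 y -314.0 -267.0 z 59.0
529 22 y -314.0 -267.0 z 60.0
533 21 y -312.0 -267.0 z 59.0
537 19 y -312.0 -267.0 z 60.0
541 10 y -312.0 -269.0 z 58.0
605 18 y -307.0 -259.0 z 57.0
609 26 y -314.0 -259.0 z 58.0
613 21 y -314.0 -259.0 z 58.0
617 25 y -314.0 -258.0 z 58.0
621 25 y -314.0 -258.0 z 58.0
625 58 y -314.0 -260.0 z 57.0
629 43 y -314.0 -274.0 z 53.0
633 42 y -298.0 -274.0 z 60.0
637 35 y -298.0 -272.0 z 63.0
641 2 y -292.0 -282.0 z 60.0
649 59 y -304.0 -265.0 z 47.0
653 36 y -304.0 -265.0 z 47.0
657 40 y -304.0 -265.0 z 49.0
661 35 y -304.0 -265.0 z 48.0
665 36 y -303.0 -265.0 z 48.0
669 18 y -303.0 -265.0 z 46.0
673 2 y -287.0 -285.0 z 32.0
677 4 y -285.0 -283.0 z 32.0
681 6 y -287.0 -280.0 z 34.0
```

View pics/c1.png

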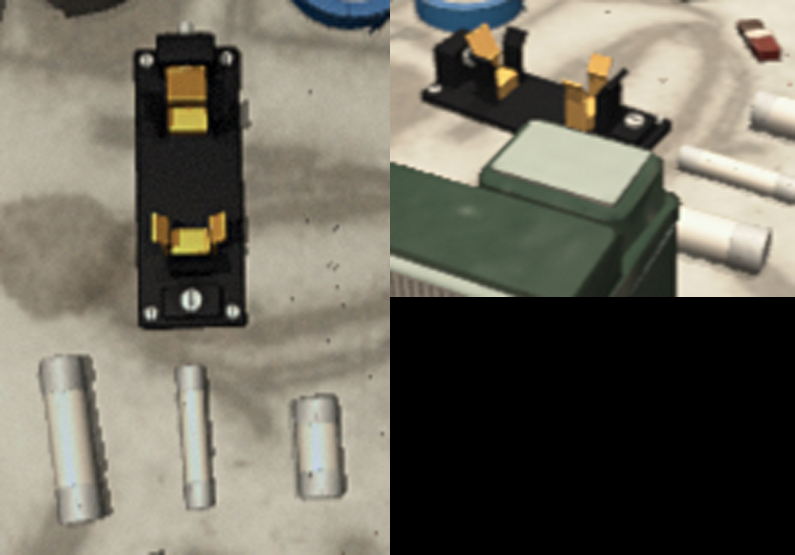

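The spring end is the far end (+x world) and the clip end is near the robot. The fuse's near end can therefore go to the clip without turning it. I'll take a close wrist look at both.

```bash
cat >> h.py <<'E'
def rot(yaw,tilt=0,sgn=1):
    """tool y down, tool z along horizontal dir yaw (fuse axis), then pitched by tilt about tool x: tilt>0 lowers the far (+yaw) end"""
    z=np.array([np.cos(yaw),np.sin(yaw),0]);y=np.array([0,0,-1.]);x=np.cross(y,z)
    M=np.column_stack([sgn*x,y,sgn*z])
    lat=np.array([-np.sin(yaw),np.cos(yaw),0])
    return (R.from_rotvec(lat*tilt)*R.from_matrix(M)).as_rotvec()
E
python3 - <<'E'
from h import *
o=ctrl.observe();M=R.from_rotvec(o["tcp_rot"]).as_matrix();print(M.round(2))
s=vision.snapshot("wrist");A=att(s)
off=M.T@(np.array(s["position"])-o["position"]);print("cam off tool",off,"cam fwd tool",M.T@A[:,2])
fwd=M.T@A[:,2]
for tgt,yaw,n in(((575,-288,20),np.radians(2.5),"wb"),((397,-213,15),np.radians(9.9),"wf")):
  for sg in (1,-1):
    r=rot(yaw,0,sg);Q=R.from_rotvec(r).as_matrix()
    d=Q@fwd;c=np.array(tgt)-d*(320/abs(d[2]));p=c-Q@off
    j=ctrl.inverse_kinematics(p,r);print(n,sg,p.round(),None if j is None else np.round(j,2))
E
```

```text
[[ 0.29 -0.    0.96]
 [-0.96  0.    0.29]
 [-0.   -1.   -0.  ]]
cam off tool [   1.54022961 -132.40020811   68.01860863] cam fwd tool [ 5.73276107e-04  9.63930045e-01 -2.66155106e-01]
wb 1 [ 595. -285.  208.] [ 0.44  0.59 -0.09  1.54  0.06  1.02 -1.19]
wb -1 [ 555. -291.  208.] [ 0.89  0.64 -0.7   1.61  0.45  1.07  1.68]
wf 1 [ 417. -208.  203.] [ 0.55  0.29 -0.21  2.04  0.08  0.82 -1.11]
wf -1 [ 377. -218.  203.] [ 1.09  0.32 -0.78  2.08  0.3   0.85  1.88]
```

```bash
python3 - <<'E'
from h import *
for p,yaw,n in(((595,-285,208),2.5,"wb"),((417,-208,203),9.9,"wf")):
    ctrl.goto(p,rot(np.radians(yaw))); s=vision.snapshot("wrist"); save(s,n)
    o=ctrl.observe();print(o["t"],o["position"],o["joint_pos"].round(2),o["contact_force"])
a=np.hstack([cv2.imread("pics/wb.png"),cv2.imread("pics/wf.png")]);cv2.imwrite("pics/c2.png",cv2.resize(a,(800,250),interpolation=cv2.INTER_AREA))
def rect(P): 
    (cx,cy),(w,h),ang=cv2.minAreaRect(P[:,:2].astype(np.float32)); return np.round([cx,cy,w,h,ang],1)
W=np.load("pics/wb.npz")["W"];P=W[np.isfinite(W[...,2])]
B=P[(abs(P[:,0]-575)<130)&(abs(P[:,1]+288)<60)]
q=B[(B[:,2]>5.5)&(B[:,2]<16)];print("plate",len(q),rect(q),np.percentile(q[:,0],[.5,99.5]),np.percentile(q[:,1],[.5,99.5]),np.median(q[:,2]))
q=B[B[:,2]>30]
for x in range(500,660,4):
    k=q[(q[:,0]>=x)&(q[:,0]<x+4)]
    if len(k):
        ys=np.sort(k[:,1]);g=np.argmax(np.diff(ys)) if len(ys)>1 else 0
        print(x,len(k),"y",ys[0].round(1),ys[-1].round(1),"gap",ys[g].round(1),ys[min(g+1,len(ys)-1)].round(1),"z",k[:,2].min().round(1),k[:,2].max().round(1))
W=np.load("pics/wf.npz")["W"];P=W[np.isfinite(W[...,2])]
q=P[(abs(P[:,0]-397)<75)&(abs(P[:,1]+213)<38)&(P[:,2]>8)&(P[:,2]<45)];print("fuse",len(q),rect(q),np.percentile(q[:,2],[50,95,100]))
E
```

```text
2.1667 [ 594.22949236 -286.69532825  208.07829474] [ 0.44  0.59 -0.08  1.54  0.06  1.02 -1.19] [ 0.00307199 -0.37397094  0.1337925 ]
3.0167 [ 418.6376126  -208.89087476  203.57581831] [ 0.49  0.29 -0.14  2.04  0.06  0.82 -1.09] [0.35571935 0.49975997 0.22865317]
plate 9177 [ 578.1 -288.3  266.1   88.9    7. ] [448.51423606 675.65734278] [-327.42134197 -249.66283514] 10.637673544984523
504 35 y -305.6 -276.6 gap -305.6 -302.9 z 58.6 60.7
508 161 y -306.4 -276.5 gap -306.3 -305.4 z 56.4 62.2
512 227 y -306.4 -277.0 gap -298.1 -297.2 z 51.2 60.4
516 253 y -306.0 -276.2 gap -301.7 -300.8 z 32.8 55.2
520 219 y -305.3 -277.4 gap -292.4 -291.5 z 30.0 50.4
524 41 y -314.4 -267.1 gap -306.8 -276.5 z 47.0 60.1
528 100 y -314.3 -267.0 gap -304.8 -276.4 z 47.2 60.1
532 98 y -314.0 -267.0 gap -304.6 -276.3 z 46.4 60.2
536 104 y -313.9 -266.8 gap -304.4 -276.2 z 47.0 60.1
540 126 y -313.6 -266.8 gap -304.2 -276.1 z 30.2 60.1
544 34 y -312.4 -305.0 gap -309.3 -308.4 z 30.7 60.0
580 76 y -246.0 -233.5 gap -245.1 -236.0 z 213.1 263.0
584 684 y -343.1 -228.0 gap -330.6 -246.1 z 210.7 266.5
588 1310 y 
[... 365 characters left out ...]
1 -275.9 z 30.6 293.6
616 236 y -314.8 -258.4 gap -297.9 -270.4 z 30.1 294.5
620 151 y -315.3 -258.3 gap -303.0 -270.2 z 35.1 58.7
624 198 y -315.3 -258.3 gap -274.2 -270.0 z 34.9 58.9
628 168 y -314.9 -267.0 gap -273.4 -267.9 z 30.5 58.9
632 123 y -298.6 -273.5 gap -280.2 -279.4 z 48.1 57.5
636 146 y -299.0 -273.0 gap -281.8 -281.0 z 54.2 64.2
640 119 y -298.4 -272.9 gap -273.7 -272.9 z 30.0 63.8
644 44 y -293.3 -278.6 gap -293.3 -292.4 z 30.2 43.2
648 116 y -302.8 -266.0 gap -266.9 -266.0 z 30.0 47.0
652 233 y -305.1 -265.9 gap -266.8 -266.1 z 43.7 48.5
656 241 y -305.0 -265.8 gap -269.3 -268.5 z 43.4 48.4
fuse 3396 [ 397.1 -213.5  110.3   28.8   10.2] [28.10640641 30.66358711 31.94316935]
```

View pics/c2.png

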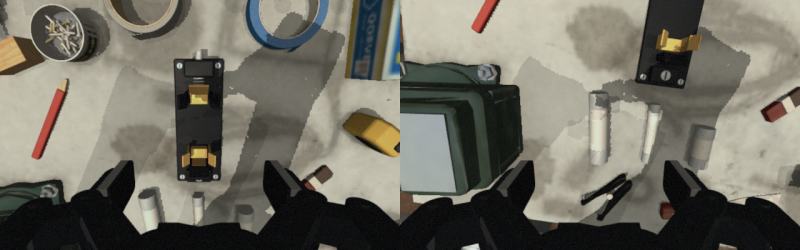

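The wrist views agree with the top view: the base is at top centre with the spring end far, and the fuse is at (397,-213.5) with yaw 10.2°. I'll refine the base origin and then grasp.

```bash
python3 - <<'E'
from h import *
for f in("wb","top"):
    W=np.load(f"pics/{f}.npz")["W"];P=W[np.isfinite(W[...,2])]
    a=.041;o0=np.array([574,-288.76]);X=np.array([-np.cos(a),-np.sin(a)]);Y=np.array([np.sin(a),-np.cos(a)])
    b=np.column_stack([(P[:,:2]-o0)@X,(P[:,:2]-o0)@Y,P[:,2]]);e=lambda k,c:np.round(np.percentile(k[:,c],[1,3,97,99]),1)
    k=b[(abs(b[:,1])>15)&(abs(b[:,1])<27)&(b[:,2]>50)&(b[:,2]<70)&(b[:,0]>20)&(b[:,0]<60)];print(f,"jaw x",e(k,0),"y",e(k,1))
    k=b[(abs(b[:,1])>19)&(abs(b[:,1])<32)&(b[:,2]>50)&(b[:,2]<70)&(b[:,0]<-20)&(b[:,0]>-65)];print("cheek x",e(k,0),"y",e(k,1))
    k=b[(abs(b[:,1])<38)&(b[:,2]>7)&(b[:,2]<13)&(abs(b[:,0])<104)];print("plate",e(k,0),e(k,1))
    k=b[(abs(b[:,1])<14)&(b[:,2]>40)&(b[:,2]<70)&(b[:,0]<-45)&(b[:,0]>-75)]
    for z in range(40,64,4):
        q=k[(k[:,2]>=z)&(k[:,2]<z+4)]; print(z,len(q),np.round(np.median(q[:,0]),1) if len(q) else'',end='; ')
    k=b[(abs(b[:,1])<12)&(b[:,2]>40)&(b[:,2]<70)&(b[:,0]<75)&(b[:,0]>45)];print("\nstop")
    for z in range(40,64,4):
        q=k[(k[:,2]>=z)&(k[:,2]<z+4)]; print(z,len(q),np.round(np.median(q[:,0]),1) if len(q) else'',end='; ')
    print()
a=.177;d=np.array([np.cos(a),np.sin(a),0])
p=np.array([397,-213.3,0])-10*d
ctrl.grip(62)
ctrl.goto(p+[0,0,120],rot(a));print(ctrl.observe()["position"])
hit=ctrl.move_l(p+[0,0,14],rot(a),rate=80,f_stop=12);o=ctrl.observe();print(hit,o["position"],o["contact_force"])
ctrl.grip(15);o=ctrl.observe();print(o["finger_gap"],o["contact_force"],o["t"])
ctrl.move_l(p+[0,0,150],rate=120);o=ctrl.observe();print(o["finger_gap"],o["contact_force"],o["position"])
save(vision.snapshot("wrist"),"g1");s=vision.snapshot("side");save(s,"g2")
w=cv2.imread("pics/g1.png");s=cv2.imread("pics/g2.png")
cv2.imwrite("pics/c3.png",cv2.resize(np.hstack([w,s]),(800,250),interpolation=cv2.INTER_AREA))
E
```

```text
wb jaw x [29.9 30.2 47.3 47.8] y [-23.5 -23.3  23.5  23.6]
cheek x [-54.8 -54.6 -35.6 -35.3] y [-28.7 -28.4  27.8  28.4]
plate [-100.8  -96.4   84.4   93.4] [-36.4 -35.5  35.3  36.3]
40 104 -60.8; 44 60 -55.7; 48 74 -57.9; 52 70 -60.8; 56 75 -62.7; 60 168 -66.3; 
stop
40 55 53.4; 44 72 54.0; 48 127 55.9; 52 125 58.9; 56 144 61.9; 60 85 64.0; 
top jaw x [31.1 31.5 48.1 48.3] y [-23.7 -23.6  21.6  23.2]
cheek x [-54.1 -53.3 -34.7 -34.5] y [-28.5 -28.4  27.5  27.5]
plate [-97.1 -89.1  94.4  97. ] [-36.7 -35.8  34.1  35.1]
40 22 -54.4; 44 22 -56.7; 48 20 -58.5; 52 23 -61.0; 56 28 -63.4; 60 20 -65.4; 
stop
40 0 ; 44 5 55.8; 48 15 58.1; 52 11 61.3; 56 41 66.0; 60 0 ; 
[ 387.57239736 -215.04354795  120.2763343 ]
False [ 387.46522061 -215.2468372    14.38858436] [ 0.25988195 -0.09328935  0.20950241]
26.604225517887794 [-1.69601161  1.01675468  6.02535168] 5.7083
26.887801230980653 [-0.10307483  0.04777806 -1.04180945] [ 386.65147814 -214.85038563  149.39273624]
```

View pics/c3.png

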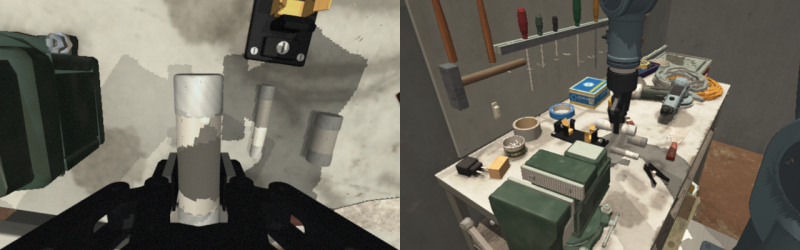

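The fuse is in the gripper (wrist px about (198,150)) and lifted, with the other two untouched. Next I'll measure its pose in the hand.

```bash
cat >> h.py <<'E'
def inhand(W,o):
    M=R.from_rotvec(o["tcp_rot"]).as_matrix();P=W[np.isfinite(W[...,2])]
    t=(P-o["position"])@M
    k=t[(abs(t[:,0])<19)&(t[:,2]>24)&(t[:,2]<85)&(t[:,1]>-35)&(t[:,1]<25)]
    print("n",len(k),"far end z",np.percentile(k[:,2],[98,99.5]).round(1))
    for a in range(24,80,8):
        q=k[(k[:,2]>=a)&(k[:,2]<a+8)]
        if len(q)>20: print(a,len(q),"top y",np.percentile(q[:,1],3).round(1),"x",np.percentile(q[:,0],[1,99]).round(1),"mid",np.mean(np.percentile(q[:,0],[1,99])).round(1))
E
python3 - <<'E'
from h import *
inhand(np.load("pics/g1.npz")["W"],ctrl.observe())
E
```

```text
n 8699 far end z [64.5 64.8]
24 1461 top y -16.1 x [-12.1  14.5] mid 1.2
32 1545 top y -15.9 x [-12.1  14.5] mid 1.2
40 1662 top y -16.5 x [-12.7  15.4] mid 1.3
48 1812 top y -16.7 x [-13.   15.4] mid 1.2
56 1936 top y -16.6 x [-12.9  15.3] mid 1.2
64 283 top y -15.5 x [-11.8  14.2] mid 1.2
```

```bash
cat >> h.py <<'E'
A=.041; O=np.array([575.7,-288.0,0]); BX=np.array([-np.cos(A),-np.sin(A),0])
FC=np.array([0,-1.0,9.8])   # fuse centre in tool frame
def pose(ex,ez,T,dy=0):
    """spring-end centre of the fuse at base (ex,ez), spring end lowered by T -> TCP pose; dy = world-y shift"""
    r=rot(A,T);M=R.from_rotvec(r).as_matrix()
    return O+BX*ex+[0,dy,ez]-M@(FC+[0,0,55]),r
E
python3 - <<'E'
from h import *
o=ctrl.observe();ctrl.move_l(o["position"]+[0,0,40])
p,r=pose(-50,130,.3);print(p);ctrl.goto(p,r)
p,r=pose(-50,78,.3);print(ctrl.move_l(p,r,rate=100,f_stop=8))
ctrl.pause(.3);o=ctrl.observe();print(o["position"]-p,o["contact_force"],o["t"])
s=vision.snapshot("wrist");save(s,"hv");W=cloud(s);P=W[np.isfinite(W[...,2])]
inhand(W,o)
Y=np.array([np.sin(A),-np.cos(A)])
d=P[:,:2]-O[:2];b=np.column_stack([d@BX[:2],d@Y,P[:,2]]);e=lambda k,c:np.round(np.percentile(k[:,c],[1,3,97,99]),1)
k=b[(abs(b[:,1])>19)&(abs(b[:,1])<33)&(b[:,2]>50)&(b[:,2]<62)&(b[:,0]<-28)&(b[:,0]>-62)];print("cheek",len(k),e(k,0),e(k,1))
k=b[(abs(b[:,1])<22)&(b[:,2]>70)&(b[:,2]<120)&(b[:,0]<-20)&(b[:,0]>-60)];print("fuse end",len(k),e(k,0),e(k,1),e(k,2))
k=b[(abs(b[:,1])<26)&(b[:,2]>40)&(b[:,2]<50)&(b[:,0]<-69)&(b[:,0]>-95)];print("box",len(k),e(k,0),e(k,1))
cv2.imwrite("pics/c4.png",np.vstack([s["pixels"][:,:,::-1]]))
E
```

```text
[ 563.50892907 -288.50011417  148.1943729 ]
False
[ 0.30928965 -0.13120889  0.51200151] [-0.28570858  0.42456295 -1.43690427] 9.275
n 9881 far end z [83.7 84.5]
24 1466 top y -16.1 x [-12.3  14.3] mid 1.0
32 1531 top y -16.0 x [-12.2  14.3] mid 1.0
40 1662 top y -16.6 x [-12.8  15.2] mid 1.2
48 1805 top y -16.7 x [-13.2  15.3] mid 1.1
56 1927 top y -16.8 x [-13.1  15.2] mid 1.0
64 283 top y -15.8 x [-11.9  14.2] mid 1.1
72 217 top y 20.0 x [-12.1  12.8] mid 0.4
cheek 1997 [-52.9 -52.8 -33.9 -33.4] [-27.8 -27.3  28.6  29.1]
fuse end 7690 [-53.8 -53.2 -21.2 -20.4] [-12.8 -11.9  14.3  15.2] [ 82.8  85.9 101.9 102.6]
box 3358 [-86.6 -86.3 -73.  -69.5] [-18.7 -17.8  18.8  19.8]
```

View pics/c4.png

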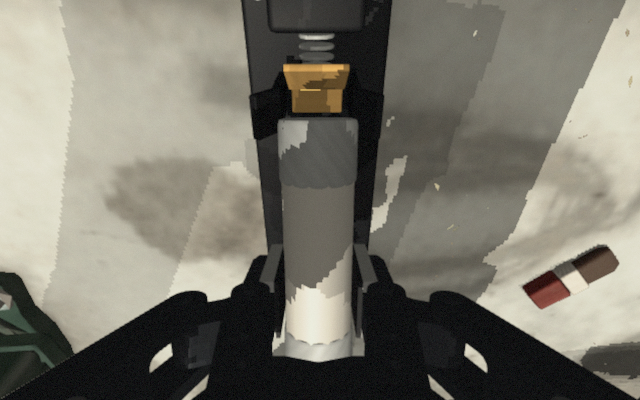

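The view shows the fuse's far cap (px 318,150) lined up with the brass plate (317,90) between the cheeks, about 0.6 mm off laterally, which I'll correct. Now I'll insert the spring end.

```bash
python3 - <<'E'
from h import *
dy=.5
def st(n):
    ctrl.pause(.15);o=ctrl.observe();print(n,"t",round(o["t"],2),"F",o["contact_force"].round(1),"T",o["torque"].round(2),"pos",o["position"].round(1),"gap",round(o["finger_gap"],1));return o
def go(ex,ez,T,rate=40,f=12,n=""):
    p,r=pose(ex,ez,T,dy);h=ctrl.move_l(p,r,rate=rate,f_stop=f);o=st(n+f" hit={h}");print("   err",(o["position"]-p).round(1));return h
st("start")
if not go(-50,44,.3,60,8,"down") and not go(-58,42,.3,30,14,"push"):
    go(-58,37.5,.3,15,4,"seat")
save(vision.snapshot("wrist"),"ins")
E
```

```text
start t 9.47 F [ 0.6 -0.3 -2. ] T [ 0.06 -0.38 -0.03] pos [ 563.6 -288.5   96.3] gap 27.5
down hit=False t 10.34 F [-0.4 -0.9 -0.8] T [-0.04 -0.36 -0.01] pos [ 563.8 -288.2   62.7] gap 26.8
   err [ 0.3 -0.2  0.5]
push hit=False t 10.92 F [-1.7  0.4 -0.7] T [ 0.    0.01 -0.03] pos [ 571.3 -287.7   60.2] gap 26.9
   err [-0.2  0.  -0. ]
seat hit=False t 11.52 F [-2.8  0.  -0.9] T [ 0.    0.05 -0.04] pos [ 571.4 -287.7   55.6] gap 26.8
   err [-0.1 -0.  -0.1]
```

View pics/ins.png

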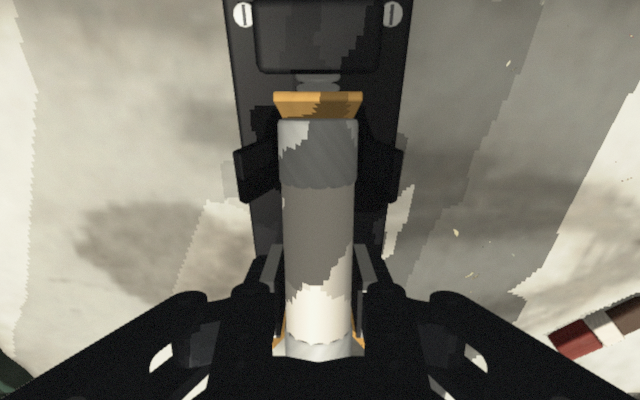

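The cap is between the cheeks and the plate is pushed back, with its spring compressed at px (318,80) and -2.8 N on the tool. Now I'll rotate the clip end down.

```bash
python3 - <<'E'
from h import *
dy=.5
def st(n):
    o=ctrl.observe();print(n,"t",round(o["t"],2),"F",o["contact_force"].round(1),"T",o["torque"].round(2),"pos",o["position"].round(1),"gap",round(o["finger_gap"],1));return o
for T,ez in((.22,38.5),(.15,39),(.11,39),(.07,39),(.035,39),(0,39)):
    p,r=pose(-58,ez,T,dy);h=ctrl.move_l(p,r,rate=30,f_stop=30);o=st(f"T={T} hit={h}");print("   err",(o["position"]-p).round(1))
    if h: break
ctrl.pause(.2);st("end");s=vision.snapshot("wrist");save(s,"rt");inhand(cloud(s),ctrl.observe())
t=vision.snapshot("side");save(t,"rs")
c=cv2.resize(cv2.imread("pics/rs.png")[170:290,220:380],(533,400));w=cv2.resize(cv2.imread("pics/rt.png")[:,200:440],(240,400))
cv2.imwrite("pics/c5.png",np.hstack([c,w]))
E
```

```text
T=0.22 hit=False t 11.86 F [-0.6 -1.3 -0.9] T [-0.12  0.09 -0.04] pos [ 569.5 -288.2   51.9] gap 26.7
   err [-0.8 -0.5  0.3]
T=0.15 hit=False t 12.14 F [-2.1  0.  -0.4] T [-0.15  0.37 -0.01] pos [ 569.1 -287.9   47.9] gap 26.7
   err [-0.4 -0.2  0.2]
T=0.11 hit=False t 12.39 F [-2.5 -0.7 -1.8] T [-0.21  0.36 -0.09] pos [ 569.1 -287.8   45.1] gap 26.6
   err [-0.1 -0.  -0. ]
T=0.07 hit=False t 12.64 F [-2.1 -0.8 -2.7] T [-0.19  0.38 -0.02] pos [ 568.7 -287.8   42.4] gap 26.8
   err [-0.3  0.  -0.1]
T=0.035 hit=False t 12.89 F [-2.7 -1.5 -2.3] T [-0.14  0.35 -0.03] pos [ 568.6 -287.8   40.2] gap 26.8
   err [-0.3 -0.  -0.1]
T=0 hit=False t 13.14 F [-1.3  0.9  2.3] T [ 0.09  0.22 -0.01] pos [ 569.6 -287.6   38.6] gap 26.6
   err [0.7 0.2 0.6]
end t 13.34 F [-0.9  0.3  5.2] T [0.22 0.32 0.  ] pos [ 569.6 -287.6   38.5] gap 26.9
n 15545 far end z [84.1 84.8]
24 1481 top y -15.9 x [-12.2  14.3] mid 1.1
32 1579 top y -15.9 x [-16.5  15.4] mid -0.5
40 2247 top y -16.3 x [-18.7  18.7] mid 0.0
48 2445 top y -16.5 x [-18.7  18.6] mid -0.0
56 2225 top y -16.5 x [-18.5  18.4] mid -0.1
64 1843 top y -14.8 x [-11.5  13.9] mid 1.2
72 2433 top y -24.7 x [-11.4  13.8] mid 1.2
```

View pics/c5.png

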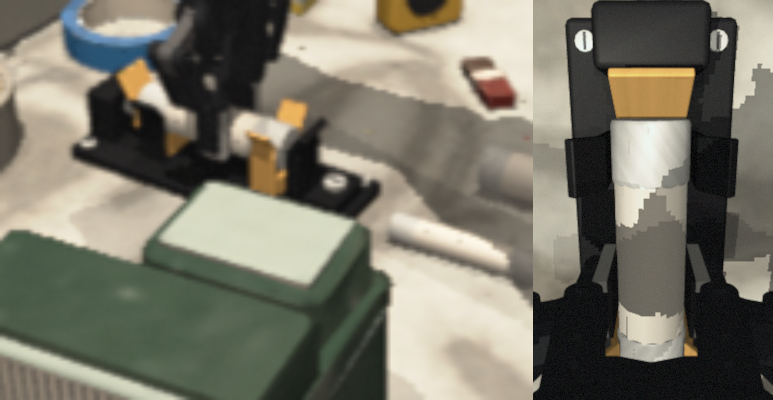

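The clip cap is now down between the jaws and the fuse looks level. I'll press lightly to confirm it's seated, nudge it toward the stop, and check how the force responds.

```bash
python3 - <<'E'
from h import *
def st(n):
    o=ctrl.observe();print(n,"t",round(o["t"],2),"F",o["contact_force"].round(1),"T",o["torque"].round(2),"pos",o["position"].round(2));return o
p,r=pose(-58,39,0,.5)
for dz in(.5,1.5,2.5,3.5):
    h=ctrl.move_l(p-[0,0,dz],r,rate=10,f_stop=12);o=st(f"press {dz} {h}")
    if o["contact_force"][2]>16: break
z=o["position"][2]
q,_=pose(-54,39,0,.5)
q[2]=p[2]-.3
h=ctrl.move_l(q,r,rate=15,f_stop=6);o=st(f"nudge {h}")
h=ctrl.move_l(o["position"]+[0,0,2.5],r,rate=15,f_stop=5);st(f"pull up {h}")
s=vision.snapshot("wrist");save(s,"pu");inhand(cloud(s),ctrl.observe())
E
```

```text
press 0.5 False t 13.69 F [-3.7  1.3  8.8] T [ 0.36  0.53 -0.  ] pos [ 569.6  -287.6    38.47]
press 1.5 False t 13.94 F [-4.7  3.1 17.5] T [0.66 1.12 0.02] pos [ 569.65 -287.66   38.42]
nudge True t 14.15 F [0.1 0.1 4.6] T [ 0.02  0.04 -0.01] pos [ 569.37 -287.64   38.54]
pull up True t 14.36 F [ 0.1 -0.   4.8] T [-0.04 -0.18  0.03] pos [ 567.65 -287.72   38.56]
n 15433 far end z [84.2 84.8]
24 1458 top y -16.0 x [-12.3  14.4] mid 1.1
32 1535 top y -16.0 x [-12.2  14.3] mid 1.0
40 2166 top y -16.5 x [-18.6  18.6] mid -0.0
48 2453 top y -16.6 x [-18.7  18.6] mid -0.0
56 2365 top y -16.5 x [-18.5  18.5] mid -0.0
64 1842 top y -15.0 x [-11.4  13.9] mid 1.3
72 2445 top y -24.9 x [-11.4  13.8] mid 1.2
```

Under 17 N of press it is solid at axis z ≈ 39. Next I'll nudge it to the stop, release, retreat and look.

```bash
python3 - <<'E'
from h import *
def st(n):
    o=ctrl.observe();print(n,"t",round(o["t"],2),"F",o["contact_force"].round(1),"T",o["torque"].round(2),"pos",o["position"].round(2));return o
o=st("now");p,r=pose(-54.,39.5,0,.5)
h=ctrl.move_l(p,r,rate=12,f_stop=7);ctrl.pause(.2);o=st(f"nudge {h}")
ctrl.grip(55);ctrl.pause(.2);o=st("open")
h=ctrl.move_l(o["position"]+[0,0,110],rate=100,f_stop=8);st(f"up {h}")
q=o["position"]+[15,0,170];ctrl.goto(q,r);ctrl.pause(.2)
s=vision.snapshot("wrist");save(s,"rel");t=vision.snapshot("side");save(t,"rels")
W=cloud(s);np.set_printoptions(suppress=True)
P=W[np.isfinite(W[...,2])];Y=np.array([np.sin(A),-np.cos(A)])
d=P[:,:2]-O[:2];b=np.column_stack([d@BX[:2],d@Y,P[:,2]])
for x in range(-66,66,6):
    k=b[(b[:,0]>=x)&(b[:,0]<x+6)&(abs(b[:,1])<8)&(b[:,2]<90)]
    if len(k):print(x,len(k),"ztop",np.percentile(k[:,2],[5,97]).round(1))
k=b[(abs(b[:,1])<12)&(b[:,2]>46)&(b[:,2]<57)&(abs(b[:,0])<54)];
for x0 in(-25,0,20):
    q=b[(abs(b[:,0]-x0)<4)&(b[:,2]>36)&(b[:,2]<60)&(abs(b[:,1])<22)];print("y",x0,np.percentile(q[:,1],[2,98]).round(1))
c=cv2.resize(t["pixels"][170:290,220:380,::-1],(400,300),interpolation=cv2.INTER_CUBIC)
w=cv2.resize(s["pixels"][:,120:520,::-1],(400,400))
o=np.zeros((400,800,3),np.uint8);o[:300,:400]=c;o[:,400:]=w;cv2.imwrite("pics/c6.png",o)
E
```

```text
now t 14.41 F [-1.7  0.6  2.4] T [-0.08  0.33  0.03] pos [ 567.66 -287.71   38.56]
nudge False t 15.02 F [ 4.7 -0.5 -1.6] T [-0.05 -0.82 -0.06] pos [ 565.5  -287.86   38.59]
open t 15.6 F [-0.4 -0.1  0.3] T [0.05 0.02 0.04] pos [ 564.75 -287.96   38.44]
up False t 16.85 F [-0.6 -0.4  1.2] T [ 0.02  0.03 -0.01] pos [ 564.25 -287.74  147.65]
-66 139 ztop [49.8 59.1]
-60 156 ztop [39.5 54.2]
-54 139 ztop [51.8 55.2]
-48 158 ztop [51.8 55.4]
-42 142 ztop [51.8 55.5]
-36 138 ztop [51.7 55.2]
-30 137 ztop [51.1 54.7]
-24 135 ztop [51.3 54.7]
-18 135 ztop [51.2 54.5]
-12 130 ztop [50.9 54.6]
-6 126 ztop [51.4 54.6]
0 120 ztop [50.9 54.4]
6 125 ztop [51.1 54.4]
12 120 ztop [51.2 54.9]
18 116 ztop [51.2 54.7]
24 120 ztop [51.  54.8]
30 117 ztop [51.8 55.3]
36 111 ztop [52. 55.]
42 117 ztop [51.7 55.3]
48 109 ztop [52.  55.3]
54 109 ztop [48.3 54.4]
60 175 ztop [53.3 61.1]
y -25 [-13.6  14. ]
y 0 [-12.8  14.4]
y 20 [-13.2  13.6]
```

View pics/c6.png

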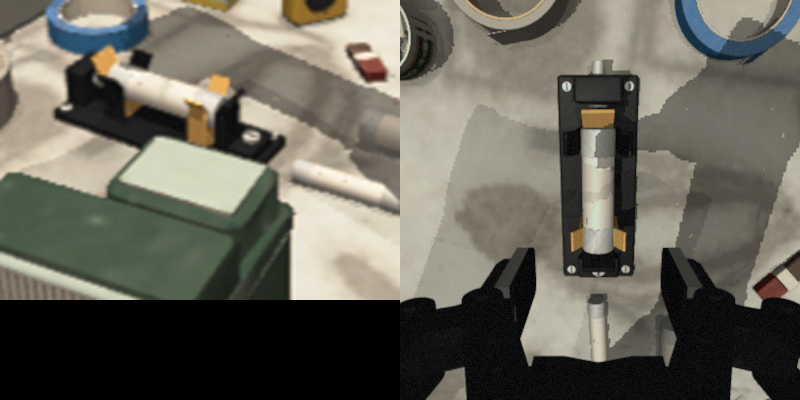

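The fuse is lying level in the base (top 54.4–55.5 mm along its whole length) and straight. The plate is pushed back, the clip cap is under the jaws against the stop, and the gripper is clear. I'll hand it in.

```bash
python3 - <<'E'
from h import *
print(ctrl.observe()["t"]);print(job_done())
E
```

```text
17.5083
the job is handed in; nothing more can be done
None
```

The big fuse is fitted in the base, let go, and the job is handed in at 17.5 s with the gripper well clear.

**What I did:** I gripped the fuse near its clip end and lowered it tilted 0.3 rad, spring end first. I pushed the contact plate back about 7 mm, then rotated the clip end down into the jaws. It stood solid under 17 N of press, above the 4–10 N it takes to snap in. I then slid it about 2 mm onto the end stop and released it.

**Last checks:**
- **Level:** the top measured 54.4–55.5 mm along the whole length, against 54 mm expected. The small excess is within the 2 mm camera calibration.
- **Straight:** the side edges were within about 0.5 mm of parallel to the base.
- **Held at both ends:** the ends were at about ±55 mm, with the plate pushed back at one end and the cap below the jaws' neck at the other.
- **Other fuses:** I did not touch the two smaller ones.

**Less certain:** I felt no distinct snap. I judged it seated from the stiff press and the measured height. The gripper reported a 26.6–27.5 mm gap on the 29 mm tube, and I never explained the difference, though the fuse did not slip. Two force-limited moves (the first slide and a test pull upward) stopped early because the press was still easing off, so the pull showed nothing. I repeated the slide, but not the pull.

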